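# Slide the candle tray under the plate warmer

### The job

The pot is to be kept warm: push the candle tray, with its two tea lights on it, nose first through the narrow gap between the two walnut side blocks of the plate warmer until it is fully home against the stop bar at the back. Line it up and slide it flat along the counter, pushing gently with the fingers; do not grip it or pick it up. Both tea lights must stay seated in their cups, and leave the pot and the other things on the counter where they are.

Things in the scene. Friction and masses are not known exactly. Their poses are not given: they have to be found in the camera images.
- warmer: plate warmer, fixed: two parallel dark walnut blocks, each 140 long, 20 thick, 64 tall, 76 apart, under a slotted steel plate (140 x 116, upper face 68 above the counter). Origin on the counter, midway between and along the blocks; x runs along the gap from the open mouth (x = -70) inward, y across it, z up. The bare counter is the floor of the gap
- mouth (a point): middle of the warmer's open mouth, level with the outer ends of the blocks (warmer x = -70), 10 above the counter
- home (a point): point on the counter where the tray's origin lies when the tray is fully home (warmer x = -35, y = 0). The nose then touches the fixed steel stop bar that closes the far end of the gap (near face at warmer x = +60, 4 to 24 above the counter), and the tail stands 60 out of the mouth
- tray: candle tray, loose on the counter, 0.24 to 0.43 kg: flat steel pan 190 long (x), 70 wide (y), rim 10 high, nose corners rounded (radius 16), with a dark wooden grip at the tail. Origin on its underside, mid-length and mid-width (z = 0 on the counter); x points from the grip to the nose. 3 mm of play each side in the gap; slides with ordinary friction, no catch or spring
- tray_nose (a point): middle of the tray's nose edge, 95 ahead of its origin, 5 above the counter
- tray_tail (a point): middle of the flat end face of the wooden grip (38 long, 70 wide, 24 high), 95 behind the tray's origin, 12 above the counter
- cup_a (a point): floor of the shallow round cup nearer the nose (tray x = +58), 4 above the counter; the cup's wall is 5 high and holds a tea light with 2 mm of play
- cup_b (a point): floor of the second cup (tray x = +10), likewise
- tea_light_a: tea light in an aluminium case, yellowish wax, 38 across, 15 high, loose in cup_a; origin under its centre
- tea_light_b: tea light in an aluminium case, green wax, 38 across, 17 high, loose in cup_b; origin under its centre
- pot: round steel pot with a wooden stem lid, 136 across, 127 high, standing loose on the warmer's top plate (its top 195 above the counter); origin under its centre
- honey_jar: honey jar, 72 across, 102 high, loose bystander; origin under its centre
- cup_left: white espresso cup, 62 x 80 x 56 high, loose bystander on the left of the robot; origin on its underside
- cup_back: white espresso cup, 62 x 80 x 56 high, loose bystander to the right of the warmer; origin on its underside
- matchbox: matchbox, 36 x 53 x 15 high, loose bystander near the robot; origin under its centre
- cream_jug: white cream jug, 67 x 103 x 85 high, loose bystander to the right of the warmer; origin on its underside
Things that resemble listed ones, but are neither listed nor needed, are in the scene too. What is shaped like the tea_light_b but purple is not meant.

How it is judged:
By the outcome, as a careful person would: the job done as asked, in the order asked, and still so for the second after the job is handed in, with the robot touching nothing.
It also fails if it takes over 72 s, if anything falls off the work surface, if the arm or the gripper's body presses on something with over 40 N, if the wrist force passes 120 N, or if a joint passes its speed limit or range.

### The arm

A 6-joint arm with a two-finger parallel gripper is mounted at the origin on the work surface; the furniture and walls round the work are solid. World frame = base frame: x ahead of the robot, y to its left, z up, the work surface at z = 0. Lengths are in m, angles in rad, forces in N, time in s.
With the tool pointing down it reaches from about 0.35 to 0.975 m from the base axis. Payload 4.9 kg.
Tool frame: the origin (TCP) lies on the mounting face of the last link; the fingertips stand 173 mm ahead of it and the grasp point (between the pads) lies 155 mm ahead of it (tcp_to_grasp is the distance from the TCP to the grasp point, in m); z points along the fingers, y is the line along which they close (so a half turn about z gives the same grasp; the last joint's range is limited). The gripper opens to 85 mm and grips with 20 to 120 N. Pads are 22 mm wide; open, the fingers measure 114 mm over their backs; the gripper's body (76 mm by 85 mm) begins 54 mm behind the grasp point. The pads swing forward as they close: fully open they stand 13 mm farther back than shut.
Start: joints at [1.186, 0.053, 1.613, -0, 1.476, -0.119], TCP at [0.164, 0.603, 0.405] pointing down, gripper open.
Joint ranges: [-3.01, 3.01], [-1.01, 2.22], [0.06, 2.58], [-1.02, 4.17], [0.09, 2.62], [-3.14, 3.14]. Speed limits (rad/s): [2.57, 2.57, 3.14, 3.14, 3.14, 3.14].

### API

Orientations are given as a rotation vector (axis times angle).
In Python, from station import get_obs, get_image, calibration, finish_job, tcp_to_grasp gives the robot as it stands. The module is installed in compiled form; this text tells all that it offers.
- The arm moves only by the tool arm_command, never from a script. Its argument "plan" is a list that holds one entry, the list of rows, each a list of 6 numbers: the shift along the tool's x, y, z in cm, then the turn, a rotation vector about the tool's x, y, z in rad. A call has 1 to 12 rows; each row is the pose to reach, as a shift and turn from the pose commanded when the call began, along the tool's axes at that moment; what a row does not reach only later rows make up. A row lasts 1/12 s, in which the tool goes at most 41.7 mm and 7.16 degrees, less where a joint would pass 70% of its speed; a pose out of reach is approached as far as the arm can. A call with a gripper value outside its range is refused whole. "gripper" is the closure, from -1 (fully open) to 1 (shut), set as the call begins (left out, the last holds). The fingers move at their own pace and stop on an object; "force" is the grip in N (left out, the last holds). Time passes only in rows, so rows that repeat a pose let the fingers close. It gives the time, the measured TCP pose, the force, the opening and the grip force at its end, in the units of the state.
- get_obs(): the state, without advancing time (a new reading comes with each control period).
- get_image(name): name is "side" or "top" or "wrist"; returns (picture, depth): 384x512x3 uint8, blue, green, red; 384x512 float32, m along the optical axis (not along the pixel's ray), 0 where there is no reading.
- calibration(name): a dict with "fx", "fy", "cx", "cy" (pixels), "dist" ([k1, k2, p1, p2, k3] as OpenCV has them; the pictures are not rectified), "pose" (4x4, takes a point from camera to world coordinates). Camera axes: x right, y up, looking along -z (the intrinsics and any distortion apply to the point x, -y, -z); pixel columns grow to the right and rows downward; lengths in m; the calibration is good to about 2 mm. A picture is of the moment at which its call begins: read the wrist's pose just before it. calibration takes no time and is no camera call; for the wrist camera it gives the pose at the moment of the call.
- finish_job(): hands the job in; it is judged then, once.
The state is a dict: "t": time; "q": joint angles; "dq": joint speeds; "effort": joint torques, N m; "tool_pos": TCP position; "tool_rot": TCP orientation; "contact_force": force on the tool from outside, world axes, zero at the start; "wrist_torque": the same for the moment, N m; "opening": finger opening in m; "grip_force": force on a finger pad.
Only numpy, scipy, OpenCV 4.12 (cv2) and the standard library are available. Lean on these libraries where they do the work, as an engineer would, in place of code of your own. Each camera call takes 0.05 s, during which the arm holds its last target. There are 200 camera calls.

## Working session

There is one attempt and no reset: what is moved stays moved. The work goes in short steps, Python scripts to look and compute and a tool call to move; the robot and the scene stay as the last step left them, time stands still between calls to the robot, and variables do not carry over. Pictures are saved under pics/ and viewed, at most 10 in all, crops included, and the job is handed in when it is done.

Besides the shell and the picture viewer there is one more tool, called after ">>>" as name([rows], argument=value, ...), one row to a line, values as JSON. arm_command: Moves the arm, as the interface text tells. Its arguments: {"type":"object","properties":{"plan":{"type":"array"},"gripper":{"type":"number"},"force":{"type":"number"}},"required":["plan"]}

```bash
mkdir -p pics
cat > h.py <<'E'
import numpy as np, cv2
from station import *
def px2w(c,uv,z=None,d=None):
    """pixels -> world: onto plane z, or with depth d"""
    K=np.array([[c['fx'],0,c['cx']],[0,c['fy'],c['cy']],[0,0,1.]])
    n=cv2.undistortPoints(np.array(uv,float).reshape(-1,1,2),K,np.array(c['dist'],float)).reshape(-1,2)
    r=np.c_[n[:,0],-n[:,1],-np.ones(len(n))]
    P=np.array(c['pose']); w=r@P[:3,:3].T; o=P[:3,3]
    s=(z-o[2])/w[:,2] if z is not None else np.asarray(d,float)
    return o+w*np.reshape(s,(-1,1))
E
python3 - <<'E'
from h import *
for n in ('top','side'):
    p,d=get_image(n); np.savez(f'{n}0.npz',p=p,d=d); cv2.imwrite(f'pics/{n}0.png',cv2.resize(p,(800,600))); print(n,np.round(calibration(n)['pose'],3).tolist())
o=get_obs(); print(o['tool_pos'],o['tool_rot'],o['t'])
E
```

```text
top [[-0.014, 0.983, -0.182, 0.128], [-0.999, -0.019, -0.029, -0.036], [-0.033, 0.182, 0.983, 1.369], [0.0, 0.0, 0.0, 1.0]]
side [[-0.887, -0.216, 0.407, 0.851], [0.461, -0.455, 0.762, 0.866], [0.02, 0.864, 0.504, 0.642], [0.0, 0.0, 0.0, 1.0]]
[0.16408243 0.60281802 0.40356988] [-4.16217007e-01 -3.11341986e+00  2.87423107e-03] 0.1
```

View pics/top0.png

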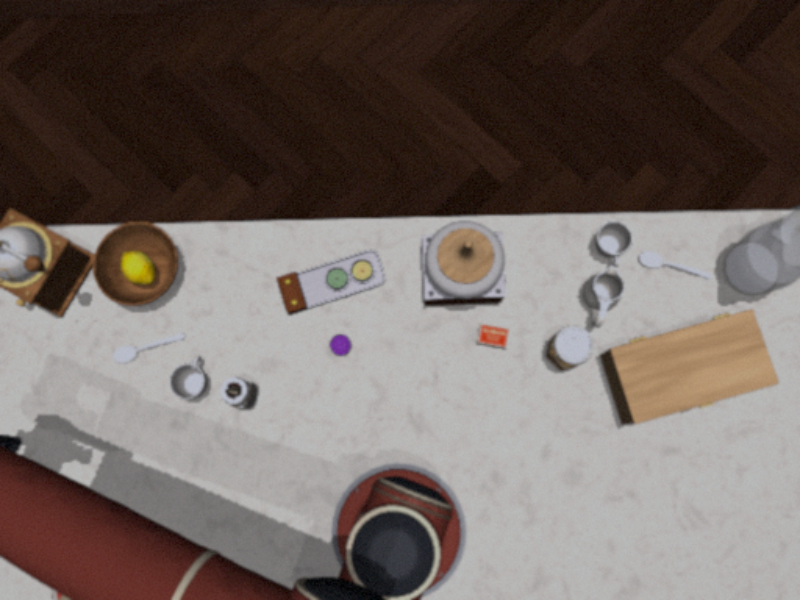

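View pics/side0.png

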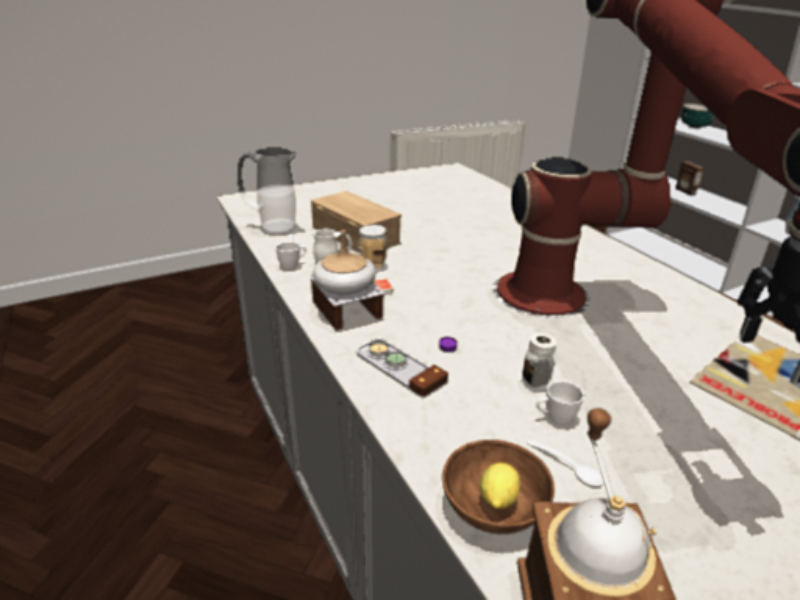

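The top view shows the tray with its grip at (290,292) and its nose at (382,268). The green light is at (337,278) and the yellow one at (361,270). The warmer is at (464,262) with its mouth to the left. The purple light at (340,345) is the decoy. The side view agrees. I'll measure next.

```bash
cat >> h.py <<'E'
def comps(m,amin=20):
    n,l,s,c=cv2.connectedComponentsWithStats(m.astype(np.uint8)); return [(s[i,4],c[i],l==i) for i in range(1,n) if s[i,4]>=amin]
E
python3 - <<'E'
from h import *
f=np.load('top0.npz');p,d=f['p'],f['d'];c=calibration('top')
hsv=cv2.cvtColor(p,cv2.COLOR_BGR2HSV)
U=np.arange(512)[None]+0*d; V=np.arange(384)[:,None]+0*d
W=px2w(c,np.c_[U.ravel(),V.ravel()],d=d.ravel()).reshape(384,512,3)
roi=(U>172)&(U<330)&(V>135)&(V<240)
H,S,Vv=[hsv[...,i].astype(int) for i in range(3)]
for nm,m,z in (('brown',(H<14)&(S>110)&(U<200),.024),('green',(H>35)&(H<85)&(S>40),.02),('yellow',(H>14)&(H<35)&(S>70)&(U<250),.018)):
    for a,cc,mm in comps(m&roi):
        print(nm,a,cc.round(1),px2w(c,cc,z=z).round(4), cv2.minAreaRect(np.argwhere(mm)[:,::-1].astype(np.float32)))
        if nm=='brown': print(px2w(c,cv2.boxPoints(cv2.minAreaRect(np.argwhere(mm)[:,::-1].astype(np.float32))),z=z).round(4))
# plate by depth
m=roi&(W[...,2]>.058)&(W[...,2]<.078)&(U>260)
pl=W[m]; r=cv2.minAreaRect(pl[:,:2].astype(np.float32)); print('plate',m.sum(),r,cv2.boxPoints(r).round(4), np.median(pl[:,2]))
m=roi&(W[...,2]>.006)&(W[...,2]<.04)&(U<255)&(V<205)
pl=W[m]; r=cv2.minAreaRect(pl[:,:2].astype(np.float32)); print('tray',m.sum(),r,cv2.boxPoints(r).round(4))
m=roi&(W[...,2]>.085);print('pot',W[m][:,:2].min(0),W[m][:,:2].max(0))
print('counter',np.median(W[200:230,180:200,2]))
cw=calibration('wrist');T=np.array(cw['pose']);print(T.round(3).tolist(),cw['fx'])
E
```

```text
brown 75 [186.2 137.5] [[0.5675 0.1885 0.024 ]] ((186.0, 137.5), (3.0, 26.0), 90.0)
[[0.5729 0.2268 0.024 ]
 [0.5709 0.1516 0.024 ]
 [0.5619 0.1516 0.024 ]
 [0.5639 0.2266 0.024 ]]
brown 231 [186.3 187.1] [[0.4216 0.1865 0.024 ]] ((186.27066040039062, 187.0688018798828), (23.275178909301758, 11.589699745178223), 73.3007583618164)
[[0.4497 0.2123 0.024 ]
 [0.4587 0.1808 0.024 ]
 [0.3941 0.1613 0.024 ]
 [0.3852 0.1925 0.024 ]]
green 109 [215.4 177.8] [[0.4477 0.1049 0.02  ]] ((215.25001525878906, 177.75), (11.31370735168457, 10.60660171508789), 45.0)
yellow 112 [231.4 172.6] [[0.4624 0.0595 0.018 ]] ((231.5, 172.5), (11.0, 11.0), 90.0)
plate 384 ((0.45496201515197754, -0.12156612426042557), (0.11692125350236893, 0.14076998829841614), 1.2062267065048218) [[ 0.395  -0.0524]
 [ 0.398  -0.1932]
 [ 0.5149 -0.1907]
 [ 0.5119 -0.05  ]] 0.06706636600276628
tray 998 ((0.4723794758319855, 0.1114465743303299), (0.18055836856365204, 0.2339870184659958), 1.042771577835083) [[ 0.38    0.2268]
 [ 0.3842 -0.0072]
 [ 0.5648 -0.0039]
 [ 0.5605  0.2301]]
pot [ 0.12783168 -0.18768604] [ 0.5259184 -0.0359502]
counter -0.0007993583260034187
[[0.262, -0.929, -0.263, 0.097], [0.965, 0.252, 0.073, 0.62], [-0.002, -0.273, 0.962, 0.372], [0.0, 0.0, 0.0, 1.0]] 340.1492960502096
```

>>> arm_command([
  [[-30.4,-35.1,4,0,0,1.28],[-30.4,-35.1,4,0,0,1.28],[-30.4,-35.1,4,0,0,1.28],[-30.4,-35.1,4,0,0,1.28],[-30.4,-35.1,4,0,0,1.28],[-30.4,-35.1,4,0,0,1.28],[-30.4,-35.1,4,0,0,1.28],[-30.4,-35.1,4,0,0,1.28],[-30.4,-35.1,4,0,0,1.28],[-30.4,-35.1,4,0,0,1.28],[-30.4,-35.1,4,0,0,1.28],[-30.4,-35.1,4,0,0,1.28]],
], gripper=1)

```text
t: 1.1
tool_pos: [0.3666, 0.1803, 0.3638]
tool_rot: [2.201, 2.239, -0.003]
contact_force: [-0.1, -0.3, 1.2]
opening: -0.0004
grip_force: 0.0
```

```bash
cat >> h.py <<'E'
from scipy.spatial.transform import Rotation as R
def go(xyz,ang):
    """shift (cm, tool axes) and turn to TCP xyz, tool down, tool x at world angle ang deg"""
    o=get_obs(); A=R.from_rotvec(o['tool_rot']); a=np.radians(ang)
    X=np.array([np.cos(a),np.sin(a),0]);Z=np.array([0,0,-1.]);B=R.from_matrix(np.c_[X,np.cross(Z,X),Z])
    print('go',(A.inv().apply(np.array(xyz)-o['tool_pos'])*100).round(2),(A.inv()*B).as_rotvec().round(3))
def st():
    o=get_obs();X=R.from_rotvec(o['tool_rot']).as_matrix()[:,0]
    print('t',round(o['t'],2),o['tool_pos'].round(4),'ang',np.degrees(np.arctan2(X[1],X[0])).round(2),'F',np.round(o['contact_force'],1),'op',round(o['opening'],4))
E
python3 - <<'E'
from h import *
st();go([.365,.187,.18],91.2)
p,d=get_image('wrist');np.savez('w1.npz',p=p,d=d);cv2.imwrite('pics/w1.png',p)
E
```

```text
t 1.1 [0.3666 0.1803 0.3638] ang 91.0 F [-0.1 -0.3  1.2] op -0.0004
go [ 0.72 -0.14 18.38] [-0.     0.002 -0.004]
```

View pics/w1.png

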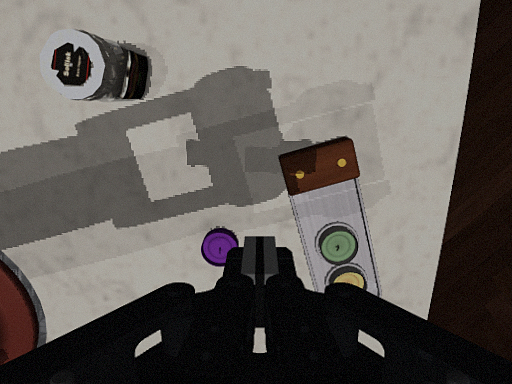

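The wrist view shows the tray's grip with corners at about (279,155), (352,137), (360,178) and (290,195). The green light is at (339,243) and the yellow one at (348,282). The purple one at (220,246) is off the tray and not the one meant, because the described green light sits in the cup. I'll compute the tray pose from this view.

```bash
cat >> h.py <<'E'
def grip(p,d,c):
    """grip centre and heading (deg) from walnut mask on its top face z=.024"""
    h=cv2.cvtColor(p,cv2.COLOR_BGR2HSV).astype(int)
    V,U=np.mgrid[:384,:512]; W=px2w(c,np.c_[U.ravel(),V.ravel()],d=d.ravel()).reshape(384,512,3)
    m=(h[...,0]<18)&(h[...,1]>90)&(W[...,2]>.018)&(W[...,2]<.03)&(W[...,1]>-.03)&(W[...,0]>.33)&(W[...,0]<.53)&(d>0)
    m=cv2.morphologyEx(m.astype(np.uint8),cv2.MORPH_CLOSE,np.ones((9,9)))
    m=max(comps(m),key=lambda t:t[0])[2]
    pts=px2w(c,np.argwhere(m)[:,::-1],z=.024)[:,:2]
    r=cv2.minAreaRect((pts*1000).astype(np.float32)); b=cv2.boxPoints(r)
    e=[b[1]-b[0],b[2]-b[1]]; e=min(e,key=np.linalg.norm); e=e*np.sign(-e[1])
    a=np.degrees(np.arctan2(e[1],e[0])); u=e/np.linalg.norm(e)
    O=np.array(r[0])+76*u
    s=(1000*W[...,:2]-O); 
    print('grip',np.round(r[0],1),np.round(r[1],1),'heading',a.round(2),'origin',O.round(1),'nose',(O+95*u).round(1),'tail',(O-95*u).round(1))
E
python3 - <<'E'
from h import *
f=np.load('w1.npz');grip(f['p'],f['d'],calibration('wrist'))
E
```

```text
grip [421.1 189.1] [68.5 38.2] heading -72.62 origin [443.8 116.6] nose [472.2  25.9] tail [415.4 207.3]
```

>>> arm_command([
  [[0.7,-0.9,4,0,0,0],[0.7,-0.9,8,0,0,0],[0.7,-0.9,11,0,0,0],[0.7,-0.9,14,0,0,0],[0.7,-0.9,16,0,0,0],[0.7,-0.9,17.5,0,0,0],[0.7,-0.9,18.2,0,0,0],[0.7,-0.9,18.2,0,0,0]],
])

```text
t: 1.82
tool_pos: [0.3548, 0.1918, 0.1809]
tool_rot: [-2.19, -2.249, 0.006]
contact_force: [-0.2, -0.3, 0.5]
opening: -0.0001
grip_force: 0.0
```

>>> arm_command([
  [[0,0.3,0,0,0,0],[0,0.6,0,0,0,0],[0,0.9,0,0,0,0],[0,1.2,0,0,0,0],[0,1.5,0,0,0,0],[0,1.8,0,0,0,0],[0,2.1,0,0,0,0],[0,2.4,0,0,0,0],[0,2.7,0,0,0,0],[0,3.0,0,0,0,0],[0,3.2,0,0,0,0],[0,3.3,0,0,0,0]],
])

```text
t: 2.82
tool_pos: [0.3894, 0.1921, 0.1827]
tool_rot: [2.194, 2.249, -0.0]
contact_force: [-1.7, 0.4, 0.2]
opening: 0.0003
grip_force: 0.8
```

Run:
```python
from h import *
st()
for n in('top','wrist'):
    p,d=get_image(n)
    try: grip(p,d,calibration(n))
    except Exception as e: print(n,e)
cv2.imwrite('pics/w2.png',p)
```

```text
t 2.82 [0.3894 0.1921 0.1827] ang 91.42 F [-1.7  0.4  0.2] op 0.0003
grip [471.5 468.3] [116.5 129.3] heading -179.33 origin [395.5 467.4] nose [300.5 466.3] tail [490.5 468.5]
grip [437.2 186.6] [71.6 39.2] heading -81.77 origin [448.1 111.3] nose [461.7  17.3] tail [434.5 205.4]
```

>>> arm_command([
  [[0,0.2,0,0,0,0],[0,0.4,0,0,0,0],[0,0.6,0,0,0,0],[0,0.8,0,0,0,0],[0,1.0,0,0,0,0],[0,1.15,0,0,0,0],[0,1.2,0,0,0,0],[0,1.2,0,0,0,0]],
])

```text
t: 3.58
tool_pos: [0.4013, 0.1924, 0.1827]
tool_rot: [2.193, 2.249, 0.0]
contact_force: [-0.7, 0.2, 0.1]
opening: -0.0
grip_force: 0.2
```

Run:
```python
from h import *
st()
p,d=get_image('wrist');grip(p,d,calibration('wrist'))
```

```text
t 3.58 [0.4013 0.1924 0.1827] ang 91.43 F [-0.7  0.2  0.1] op -0.0
grip [450.1 183.7] [67.5 39.3] heading -84.0 origin [458.  108.1] nose [467.9  13.6] tail [448.1 202.6]
```

>>> arm_command([
  [[0,-1.5,0,0,0,0],[0,-2,-3,0,0,0],[2,0,-7,0,0,0],[4,3,-11,0,0,0],[4,5,-15,0,0,0],[4,5,-19,0,0,0],[4,5,-22,0,0,0],[4,5,-22,0,0,0],[4,5,-22,0,0,0]],
])

```text
t: 4.38
tool_pos: [0.4512, 0.2339, 0.4077]
tool_rot: [2.19, 2.246, 0.013]
contact_force: [0.7, -0.0, -1.1]
opening: -0.0001
grip_force: 0.0
```

Run:
```python
from h import *
st()
p,d=get_image('wrist');np.savez('w3.npz',p=p,d=d);cv2.imwrite('pics/w3.png',p);grip(p,d,calibration('wrist'))
```

```text
t 4.38 [0.4512 0.2339 0.4077] ang 91.43 F [ 0.7 -0.  -1.1] op -0.0001
grip [447.7 182.4] [67.2 36.6] heading -84.25 origin [455.3 106.8] nose [464.8  12.3] tail [445.8 201.3]
```

View pics/w3.png

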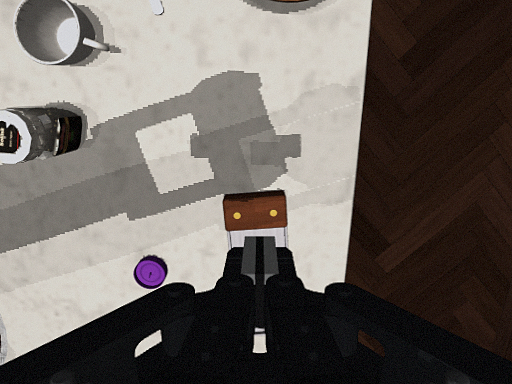

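The grip is at (223–287, 192–230) and the gripper hides the lights. I'll locate the lights from the fixed cameras instead.

```bash
cat >> h.py <<'E'
def lights(n,save=None):
    p,d=get_image(n);c=calibration(n)
    if save: cv2.imwrite(save,cv2.resize(p,(800,600)))
    h=cv2.cvtColor(p,cv2.COLOR_BGR2HSV).astype(int)
    for nm,lo,hi,s,z in (('green',35,85,40,.021),('yellow',14,35,60,.019),('wood',0,13,100,.024)):
        for a,cc,m in comps((h[...,0]>=lo)&(h[...,0]<=hi)&(h[...,1]>s),15):
            w=px2w(c,cc,z=z)[0]
            if .40<w[0]<.50 and -.07<w[1]<.23: print(n,nm,a,cc.round(1),w.round(4))
E
python3 - <<'E'
from h import *
lights('top','pics/t4.png');lights('side','pics/s4.png')
E
```

```text
top green 108 [218.4 173.7] [0.4591 0.0962 0.021 ]
top yellow 117 [235.3 171.8] [0.464  0.0486 0.019 ]
top yellow 16 [187.2 169.6] [0.4736 0.1853 0.019 ]
top yellow 16 [188.4 183.2] [0.4338 0.1815 0.019 ]
top wood 250 [188.3 177.4] [0.4496 0.1812 0.024 ]
side green 51 [248.1 228.4] [0.4646 0.1041 0.021 ]
side yellow 53 [239.9 220.8] [0.4684 0.0555 0.019 ]
side wood 269 [264.1 244.9] [0.4611 0.1966 0.024 ]
```

View pics/s4.png

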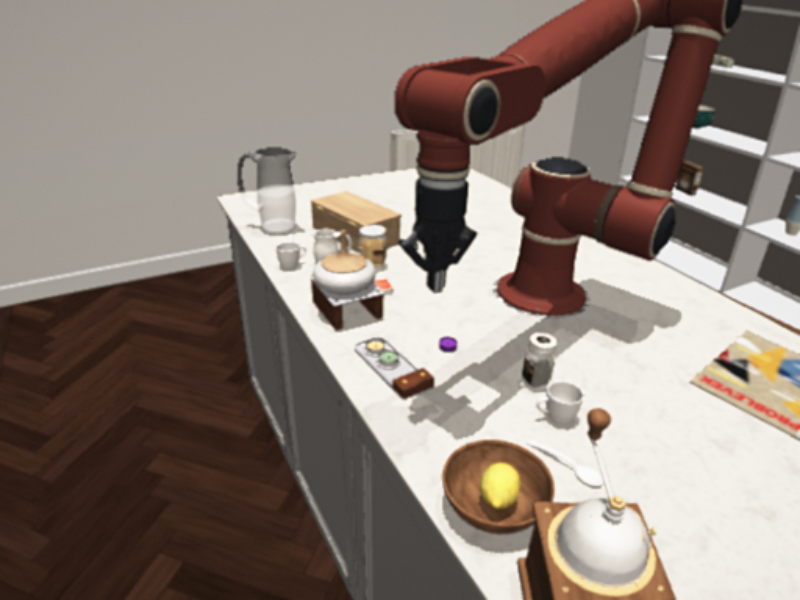

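The top view isn't occluded. It gives heading −83.8° and origin (0.4578, 0.106), so the tray needs −5° of rotation and −7 mm in x. I'll nudge the far side near the nose.

>>> arm_command([
  [[-3,1.5,0,0,0,0],[-7,3,2,0,0,0],[-11,4.5,5,0,0,0],[-15,6,8,0,0,0],[-18.8,7.1,11,0,0,0],[-18.8,7.1,14,0,0,0],[-18.8,7.1,17.5,0,0,0],[-18.8,7.1,20.5,0,0,0],[-18.8,7.1,22.3,0,0,0],[-18.8,7.1,22.8,0,0,0],[-18.8,7.1,22.8,0,0,0]],
])

```text
t: 5.45
tool_pos: [0.5242, 0.0471, 0.1734]
tool_rot: [-2.189, -2.245, 0.012]
contact_force: [-9.4, -3.3, 16.1]
opening: 0.0
grip_force: 7.8
```

Run:
```python
from h import *
st();lights('side');go([.501,.048,.178],91.2)
```

```text
t 5.45 [0.5242 0.0471 0.1734] ang 91.44 F [-9.4 -3.3 16.1] op 0.0
side green 50 [248.2 228.3] [0.464  0.1041 0.021 ]
side yellow 52 [240.1 220.7] [0.4675 0.0552 0.019 ]
side wood 270 [264.1 244.9] [0.4611 0.1966 0.024 ]
go [ 0.15 -2.3  -0.44] [-0.009  0.001  0.004]
```

>>> arm_command([
  [[0,0,-0.4,0,0,0],[0,0,-0.6,0,0,0],[0,0,-0.6,0,0,0]],
])

```text
t: 5.75
tool_pos: [0.5248, 0.0475, 0.1795]
tool_rot: [-2.193, -2.248, 0.002]
contact_force: [1.5, -1.1, 0.2]
opening: 0.0001
grip_force: 0.0
```

Run:
```python
from h import *
st();go([.501,.048,.178],91.2)
```

```text
t 5.75 [0.5248 0.0475 0.1795] ang 91.43 F [ 1.5 -1.1  0.2] op 0.0001
go [ 0.11 -2.38  0.15] [-0.002 -0.     0.004]
```

>>> arm_command([
  [[0,-0.3,0.1,0,0,0],[0,-0.6,0.1,0,0,0],[0,-0.9,0.1,0,0,0],[0,-1.1,0.1,0,0,0],[0,-1.3,0.1,0,0,0],[0,-1.5,0.1,0,0,0],[0,-1.7,0.1,0,0,0],[0,-1.9,0.1,0,0,0],[0,-2.1,0.1,0,0,0],[0,-2.1,0.1,0,0,0]],
])

```text
t: 6.58
tool_pos: [0.5046, 0.0469, 0.1798]
tool_rot: [2.193, 2.249, 0.0]
contact_force: [0.1, -0.9, -0.5]
opening: 0.0002
grip_force: 0.1
```

Run:
```python
from h import *
st();lights('top');lights('side')
```

```text
t 6.58 [0.5046 0.0469 0.1798] ang 91.43 F [ 0.1 -0.9 -0.5] op 0.0002
top yellow 18 [187.  169.5] [0.474 0.186 0.019]
top yellow 18 [188.1 183.3] [0.4337 0.1824 0.019 ]
side green 44 [248.8 228.1] [0.4619 0.1039 0.021 ]
side yellow 40 [240.4 220.6] [0.4667 0.0555 0.019 ]
side wood 270 [264.  245.1] [0.4616 0.1972 0.024 ]
```

>>> arm_command([
  [[0,1,0,0,0,0],[0,1.5,-3,0,0,0],[0,1.5,-7,0,0,0],[3,1.5,-11,0,0,0],[7,0,-14,0,0,0],[11,-2,-17,0,0,0],[15,-4,-20,0,0,0],[18.5,-5,-20,0,0,0],[18.5,-5,-20,0,0,0]],
])

```text
t: 7.43
tool_pos: [0.4498, 0.2327, 0.3825]
tool_rot: [2.192, 2.248, 0.006]
contact_force: [2.2, 0.6, -1.1]
opening: 0.0002
grip_force: 0.0
```

Run:
```python
from h import *
st();lights('top');p,d=get_image('wrist');grip(p,d,calibration('wrist'))
```

```text
t 7.43 [0.4498 0.2327 0.3825] ang 91.45 F [ 2.2  0.6 -1.1] op 0.0002
top green 109 [218.3 174.1] [0.4579 0.0965 0.021 ]
top yellow 119 [235.2 172.6] [0.4619 0.0487 0.019 ]
top yellow 16 [187.  169.5] [0.474 0.186 0.019]
top yellow 17 [188.1 183.4] [0.4334 0.1824 0.019 ]
top wood 245 [188.1 177.3] [0.4499 0.1816 0.024 ]
grip [452.2 180.4] [67.9 37.7] heading -85.31 origin [458.4 104.6] nose [466.2   9.9] tail [450.6 199.3]
```

>>> arm_command([
  [[-3,1.5,0,0,0,0],[-7,3,2,0,0,0],[-11,4.5,5,0,0,0],[-15,6,8,0,0,0],[-18.5,6.5,11,0,0,0],[-18.5,6.5,14,0,0,0],[-18.5,6.5,16.5,0,0,0],[-18.5,6.5,18.5,0,0,0],[-18.5,6.5,19.5,0,0,0],[-18.5,6.5,19.8,0,0,0],[-18.5,6.5,19.8,0,0,0]],
])

```text
t: 8.45
tool_pos: [0.5201, 0.0473, 0.1815]
tool_rot: [-2.193, -2.249, 0.001]
contact_force: [-0.7, -0.6, 0.4]
opening: 0.0001
grip_force: 0.0
```

Run:
```python
from h import *
st();go([.494,.048,.179],91.2)
```

```text
t 8.45 [0.5201 0.0473 0.1815] ang 91.44 F [-0.7 -0.6  0.4] op 0.0001
go [ 0.14 -2.6   0.25] [-0.001 -0.     0.004]
```

>>> arm_command([
  [[0,-0.3,0.2,0,0,0],[0,-0.6,0.2,0,0,0],[0,-0.9,0.2,0,0,0],[0,-1.2,0.2,0,0,0],[0,-1.4,0.2,0,0,0],[0,-1.6,0.2,0,0,0],[0,-1.8,0.2,0,0,0],[0,-2.0,0.2,0,0,0],[0,-2.2,0.2,0,0,0],[0,-2.4,0.2,0,0,0],[0,-2.6,0.2,0,0,0],[0,-2.6,0.2,0,0,0]],
])

```text
t: 9.45
tool_pos: [0.4935, 0.0467, 0.1797]
tool_rot: [-2.193, -2.249, 0.0]
contact_force: [1.1, 0.0, -0.2]
opening: 0.0004
grip_force: 0.4
```

>>> arm_command([
  [[0,1,0,0,0,0],[0,2,-3,0,0,0],[0,2,-7,0,0,0],[3,2,-11,0,0,0],[7,1,-14,0,0,0],[11,-1,-17,0,0,0],[15,-3,-20,0,0,0],[18.5,-4,-20,0,0,0],[18.5,-4,-20,0,0,0]],
])

```text
t: 10.2
tool_pos: [0.4485, 0.2328, 0.382]
tool_rot: [2.193, 2.249, 0.004]
contact_force: [1.0, 1.1, 0.8]
opening: -0.0002
grip_force: 0.0
```

Run:
```python
from h import *
st();lights('top','pics/t5.png');p,d=get_image('wrist');grip(p,d,calibration('wrist'))
```

```text
t 10.2 [0.4485 0.2328 0.382 ] ang 91.46 F [1.  1.1 0.8] op -0.0002
top green 111 [217.6 176.6] [0.4507 0.0985 0.021 ]
top yellow 16 [187.  169.5] [0.474 0.186 0.019]
top yellow 118 [234.5 176.4] [0.4508 0.0508 0.019 ]
top yellow 18 [186.7 183.4] [0.4335 0.1863 0.019 ]
top wood 247 [187.6 177.3] [0.4501 0.1833 0.024 ]
grip [452.3 182.7] [67.6 37.6] heading -89.64 origin [452.7 106.7] nose [453.3  11.7] tail [452.2 201.7]
```

Run:
```python
from h import *
f=np.load('top0.npz');p,d=f['p'],f['d'];c=calibration('top')
V,U=np.mgrid[:384,:512]; W=px2w(c,np.c_[U.ravel(),V.ravel()],d=d.ravel()).reshape(384,512,3)
m=(W[...,2]>.09)&(U>265)&(U<330)&(V>138)&(V<200)
for lo,hi in((.09,.12),(.12,.15),(.15,.17),(.17,.2)):
    q=W[m&(W[...,2]>lo)&(W[...,2]<hi)]; print(lo,len(q),q.min(0).round(3),q.max(0).round(3))
go([.4495,.228,.30],91.2);go([.4495,.228,.180],91.2)
```

```text
0.09 986 [ 0.391 -0.188  0.093] [ 0.526 -0.054  0.12 ]
0.12 950 [ 0.405 -0.172  0.12 ] [ 0.508 -0.073  0.149]
0.15 20 [ 0.448 -0.128  0.151] [ 0.461 -0.115  0.17 ]
0.17 27 [ 0.452 -0.126  0.173] [ 0.463 -0.116  0.197]
go [-0.63  0.07  8.23] [ 0.003 -0.003  0.01 ]
go [-0.66  0.03 20.23] [ 0.003 -0.003  0.01 ]
```

>>> arm_command([
  [[0,0.1,3,0,0,0],[0,0.1,6,0,0,0],[0,0.1,9,0,0,0],[0,0.1,12,0,0,0],[0,0.1,15,0,0,0],[0,0.1,17.5,0,0,0],[0,0.1,19,0,0,0],[0,0.1,20,0,0,0],[0,0.1,20,0,0,0]],
], gripper=0)

```text
t: 11.05
tool_pos: [0.4492, 0.2299, 0.1766]
tool_rot: [-2.192, -2.246, 0.009]
contact_force: [-0.6, 0.6, -0.8]
opening: 0.0423
grip_force: 0.0
```

Run:
```python
from h import *
st();go([.4500,.2132,.179],91.2);go([.4521,.0194,.179],91.2)
p,d=get_image('wrist');cv2.imwrite('pics/w6.png',p)
```

```text
t 11.05 [0.4492 0.2299 0.1766] ang 91.4 F [-0.6  0.6 -0.8] op 0.0423
go [-1.67  0.04 -0.23] [-0.006  0.002  0.004]
go [-21.05  -0.23  -0.2 ] [-0.006  0.002  0.004]
```

View pics/w6.png

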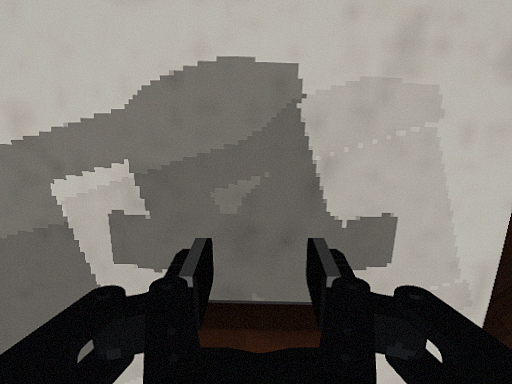

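The view shows both fingers behind the grip's tail face (200–320, row 310), centred on it. I'll start pushing.

>>> arm_command([
  [[-0.4,0,-0.1,0,0,0],[-0.8,0,-0.2,0,0,0],[-1.1,0,-0.2,0,0,0],[-1.4,0,-0.2,0,0,0],[-1.7,0,-0.2,0,0,0],[-2.0,0,-0.2,0,0,0],[-2.4,0,-0.2,0,0,0],[-2.8,0,-0.2,0,0,0],[-3.2,0,-0.2,0,0,0],[-3.6,0,-0.2,0,0,0],[-4.0,0,-0.2,0,0,0],[-4.4,-0.05,-0.2,0,0,0]],
])

```text
t: 12.1
tool_pos: [0.4509, 0.1863, 0.1818]
tool_rot: [2.193, 2.249, 0.001]
contact_force: [-0.1, 3.5, 2.5]
opening: 0.0428
grip_force: 1.6
```

>>> arm_command([
  [[-0.4,0,0,0,0,0],[-0.8,0,0,0,0,0],[-1.2,0,0,0,0,0],[-1.6,0,0,0,0,0],[-2.0,0,0,0,0,0],[-2.4,0,0,0,0,0],[-2.8,0,0,0,0,0],[-3.1,0,0,0,0,0],[-3.4,0,0,0,0,0],[-3.4,0,0,0,0,0]],
])

```text
t: 12.93
tool_pos: [0.4515, 0.152, 0.1814]
tool_rot: [2.193, 2.249, -0.002]
contact_force: [0.4, 0.7, -0.4]
opening: 0.0429
grip_force: 0.2
```

Run:
```python
from h import *
st();lights('side');lights('top','pics/t7.png')
p,d=get_image('wrist');cv2.imwrite('pics/w7.png',p)
```

```text
t 12.93 [0.4515 0.152  0.1814] ang 91.42 F [ 0.4  0.7 -0.4] op 0.0429
side yellow 45 [234.4 210.2] [ 0.4587 -0.0056  0.019 ]
side wood 98 [259.6 232.2] [0.4446 0.1394 0.024 ]
side wood 41 [245.6 236.3] [0.4899 0.139  0.024 ]
top green 108 [239.6 175.3] [0.4533 0.0361 0.021 ]
top yellow 118 [256.5 174.4] [ 0.4553 -0.0114  0.019 ]
```

View pics/t7.png

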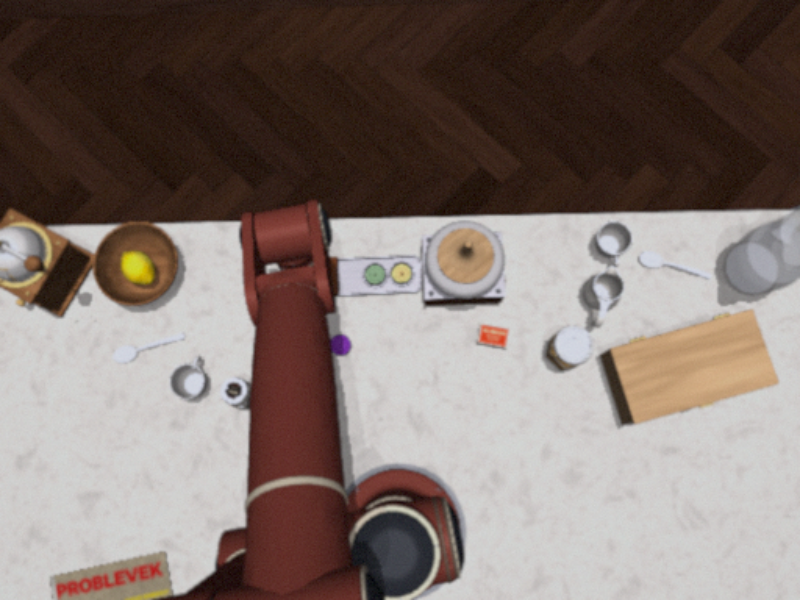

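The tray's nose is just short of the mouth, at (418,275), with both lights seated at (374,274) and (401,272). I'll check the lateral fit in an enlarged crop.

Run:
```python
from h import *
p,d=get_image('top');c=calibration('top')
cv2.imwrite('pics/t8.png',cv2.resize(p[140:205,205:330],None,fx=6,fy=6,interpolation=cv2.INTER_CUBIC))
# tray edge profile: column averages, gradient peaks in rows
g=cv2.cvtColor(p,cv2.COLOR_BGR2GRAY).astype(float)
for u0 in (222,232,245,255,262):
    pr=g[155:200,u0:u0+6].mean(1); print(u0,pr.round().astype(int).tolist())
```

```text
222 [208, 208, 210, 209, 209, 208, 210, 210, 208, 202, 190, 166, 189, 196, 197, 198, 198, 197, 196, 196, 198, 200, 197, 197, 200, 200, 200, 200, 200, 199, 200, 198, 186, 170, 149, 191, 207, 206, 207, 208, 210, 209, 208, 206, 206]
232 [202, 204, 206, 208, 206, 204, 203, 202, 202, 171, 140, 184, 197, 192, 175, 157, 149, 148, 151, 152, 154, 149, 147, 153, 149, 145, 151, 167, 185, 199, 204, 198, 167, 127, 170, 201, 205, 205, 207, 207, 208, 209, 209, 210, 210]
245 [206, 204, 200, 201, 206, 209, 211, 206, 197, 180, 150, 186, 200, 198, 199, 193, 176, 162, 164, 154, 148, 138, 145, 159, 168, 179, 191, 199, 202, 206, 201, 186, 171, 146, 184, 199, 200, 200, 203, 204, 206, 209, 209, 209, 210]
255 [208, 208, 208, 210, 210, 210, 209, 202, 172, 138, 184, 198, 170, 129, 156, 188, 191, 193, 189, 179, 171, 180, 190, 191, 180, 137, 126, 164, 174, 200, 202, 170, 135, 187, 206, 208, 208, 208, 209, 209, 209, 208, 208, 207, 208]
262 [209, 209, 209, 208, 208, 209, 208, 206, 187, 158, 183, 198, 201, 202, 199, 188, 179, 190, 189, 180, 176, 177, 178, 176, 185, 192, 198, 204, 206, 204, 200, 180, 150, 194, 209, 210, 210, 210, 209, 210, 209, 209, 209, 210, 208]
```

View pics/t8.png

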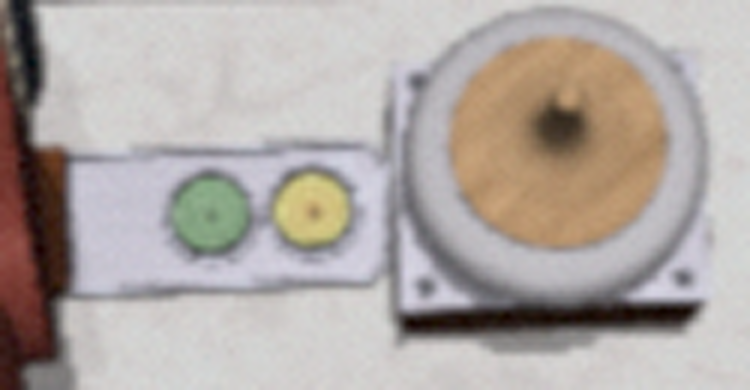

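```bash
cat >> h.py <<'E'
def edges(p,us,r0=158,r1=172,r2=182,r3=194):
    """tray rim midline in the top view (world x at each y), from the dark rim lines"""
    c=calibration('top');g=cv2.GaussianBlur(cv2.cvtColor(p,cv2.COLOR_BGR2GRAY).astype(np.float32),(5,1),1)
    M=[]
    for u in us:
        e=[]
        for a,b in((r0,r1),(r2,r3)):
            w=np.clip(195-g[a:b,u],0,None); k=w.argmax(); s=slice(max(k-1,0),k+2); e.append(a+(np.arange(b-a)[s]*w[s]).sum()/w[s].sum())
        W=px2w(c,[[u,e[0]],[u,e[1]]],z=.006); M.append([*W.mean(0)[:2],W[0,0]-W[1,0]])
    M=np.array(M); M=M[abs(M[:,2]-.07)<.006]; k=np.polyfit(M[:,1],M[:,0],1)
    print(len(M),'width',np.median(M[:,2]).round(4),'heading',(-90-np.degrees(np.arctan(k[0]))).round(2),'x@y=.0',k[1].round(4),'x@.1',np.polyval(k,.1).round(4),'res',np.std(M[:,0]-np.polyval(k,M[:,1])).round(4))
E
python3 - <<'E'
from h import *
p,d=get_image('top');edges(p,range(220,266))
f=np.load('top0.npz');p,d=f['p'],f['d'];c=calibration('top')
# plate: bottom edge (bright->dark walnut) and block outer face bottom
g=cv2.cvtColor(p,cv2.COLOR_BGR2GRAY).astype(float)
U=np.arange(276,318);e=[];e2=[]
for u in U:
    q=np.diff(g[180:200,u]);k=q.argmin();s=slice(max(k-1,0),k+2);e.append(180.5+(np.arange(19)[s]*q[s]).sum()/q[s].sum())
W=px2w(c,np.c_[U,e],z=.068);k=np.polyfit(W[:,1],W[:,0],1);r=W[:,0]-np.polyval(k,W[:,1]);ok=abs(r)<.003;k=np.polyfit(W[ok,1],W[ok,0],1)
print('plate near edge heading',-90-np.degrees(np.arctan(k[0])),'mid x at y=-.05',np.polyval(k,-.05)+.058,'y=0',np.polyval(k,0)+.058,ok.sum())
E
```

```text
26 width 0.0672 heading -88.6 x@y=.0 0.4544 x@.1 0.4519 res 0.0007
plate near edge heading -88.95606895898237 mid x at y=-.05 0.4531697492403359 y=0 0.4522586467271725 42
```

Heading is within 0.4° and the offset is about 2 mm. That is inside the play and the rounded corners will guide it, so I'll go on gently.

>>> arm_command([
  [[-0.3,-0.05,0,0,0,0],[-0.6,-0.1,0,0,0,0],[-0.9,-0.1,0,0,0,0],[-1.2,-0.1,0,0,0,0],[-1.5,-0.1,0,0,0,0],[-1.8,-0.1,0,0,0,0],[-2.1,-0.1,0,0,0,0],[-2.4,-0.1,0,0,0,0],[-2.7,-0.1,0,0,0,0],[-3.0,-0.1,0,0,0,0],[-3.2,-0.1,0,0,0,0],[-3.2,-0.1,0,0,0,0]],
])

```text
t: 14.18
tool_pos: [0.4515, 0.1202, 0.1818]
tool_rot: [2.193, 2.248, -0.0]
contact_force: [-0.4, 0.2, -1.2]
opening: 0.0422
grip_force: 0.0
```

Run:
```python
from h import *
st();lights('top');lights('side')
p,d=get_image('top');edges(p,range(236,264))
```

```text
t 14.18 [0.4515 0.1202 0.1818] ang 91.42 F [-0.4  0.2 -1.2] op 0.0422
top green 108 [250.8 175. ] [0.4533 0.0045 0.021 ]
top yellow 88 [266.3 174.6] [ 0.4542 -0.0392  0.019 ]
side yellow 42 [230.6 205.9] [ 0.4592 -0.0345  0.019 ]
side wood 97 [254.5 226.5] [0.445  0.1076 0.024 ]
side wood 41 [240.9 230. ] [0.4892 0.1061 0.024 ]
17 width 0.0672 heading -88.34 x@y=.0 0.4547 x@.1 0.4518 res 0.0004
```

The nose is about 30 mm into the gap and there's no resistance. I'll continue.

>>> arm_command([
  [[-0.4,-0.05,0,0,0,0],[-0.8,-0.05,0,0,0,0],[-1.2,-0.05,0,0,0,0],[-1.6,-0.05,0,0,0,0],[-2.0,-0.05,0,0,0,0],[-2.4,-0.05,0,0,0,0],[-2.8,-0.05,0,0,0,0],[-3.2,-0.05,0,0,0,0],[-3.6,-0.05,0,0,0,0],[-4.0,-0.05,0,0,0,0],[-4.3,-0.05,0,0,0,0],[-4.4,-0.05,0,0,0,0]],
])

```text
t: 15.33
tool_pos: [0.4521, 0.0762, 0.1817]
tool_rot: [2.194, 2.248, 0.0]
contact_force: [0.4, 3.9, 3.6]
opening: 0.043
grip_force: 1.7
```

>>> arm_command([
  [[-0.4,0,0,0,0,0],[-0.8,0,0,0,0,0],[-1.2,0,0,0,0,0],[-1.6,0,0,0,0,0],[-2.0,0,0,0,0,0],[-2.4,0,0,0,0,0],[-2.8,0,0,0,0,0],[-3.2,0,0,0,0,0],[-3.6,0,0,0,0,0],[-3.9,0,0,0,0,0],[-4.1,0,0,0,0,0],[-4.2,0,0,0,0,0]],
])

```text
t: 16.33
tool_pos: [0.453, 0.0343, 0.1816]
tool_rot: [-2.194, -2.249, 0.0]
contact_force: [0.3, 2.9, 2.6]
opening: 0.0431
grip_force: 1.7
```

Run:
```python
from h import *
st();lights('side')
```

```text
t 16.33 [0.453  0.0343 0.1816] ang 91.41 F [0.3 2.9 2.6] op 0.0431
side wood 88 [241.5 212.6] [0.4475 0.0236 0.024 ]
side wood 33 [228.7 215.3] [0.4901 0.0198 0.024 ]
```

Expect home at about TCP y = 0.019. From here I'll go slowly and stop on a force rise.

>>> arm_command([
  [[-0.2,0,0,0,0,0],[-0.4,0,0,0,0,0],[-0.6,0,0,0,0,0],[-0.8,0,0,0,0,0],[-1.0,0,0,0,0,0],[-1.1,0,0,0,0,0],[-1.2,0,0,0,0,0],[-1.3,0,0,0,0,0]],
])

```text
t: 17.05
tool_pos: [0.4533, 0.0215, 0.1816]
tool_rot: [-2.193, -2.249, 0.0]
contact_force: [0.5, 3.1, 1.0]
opening: 0.0429
grip_force: 1.4
```

>>> arm_command([
  [[-0.1,0,0,0,0,0],[-0.2,0,0,0,0,0],[-0.3,0,0,0,0,0],[-0.3,0,0,0,0,0]],
])

```text
t: 17.38
tool_pos: [0.4534, 0.0193, 0.1816]
tool_rot: [-2.193, -2.246, -0.003]
contact_force: [-0.4, 7.1, 1.1]
opening: 0.0423
grip_force: 4.1
```

>>> arm_command([
  [[-0.1,0,0,0,0,0],[-0.2,0,0,0,0,0],[-0.2,0,0,0,0,0]],
])

```text
t: 17.63
tool_pos: [0.4534, 0.0184, 0.1817]
tool_rot: [-2.192, -2.243, -0.008]
contact_force: [-0.8, 15.8, 3.3]
opening: 0.0427
grip_force: 8.1
```

The force climbs to 15.8 N at the expected position, so the tray is home. I'll back off, lift away and verify.

>>> arm_command([
  [[0.5,0,0,0,0,0],[1.5,0,0,0,0,0],[3.5,0,0,0,0,0],[6,0,0,0,0,0],[9,0,-3,0,0,0],[12,0,-6,0,0,0],[15,0,-10,0,0,0],[18,0,-14,0,0,0],[21,0,-18,0,0,0],[21,0,-18,0,0,0],[21,0,-18,0,0,0]],
])

```text
t: 18.55
tool_pos: [0.4493, 0.2294, 0.3684]
tool_rot: [2.186, 2.249, 0.016]
contact_force: [-0.1, 0.0, 1.5]
opening: 0.043
grip_force: 0.0
```

Run:
```python
from h import *
st();lights('top');lights('side')
p,_=get_image('top');q,_=get_image('side')
a=cv2.resize(p[140:205,225:330],(630,390),interpolation=cv2.INTER_CUBIC)
q2,_=get_image('wrist'); q=cv2.resize(q[155:240,180:300],(297,210)); q2=cv2.resize(q2,(280,210))
im=np.zeros((600,630,3),np.uint8);im[:390]=a;im[390:,:297]=q;im[390:,300:580]=q2
cv2.imwrite('pics/f.png',im)
```

```text
t 18.55 [0.4493 0.2294 0.3684] ang 91.63 F [-0.1  0.   1.5] op 0.043
top yellow 19 [255.2 167.2] [ 0.4764 -0.008   0.019 ]
top yellow 20 [256.  180.9] [ 0.4365 -0.0096  0.019 ]
top wood 223 [255.8 174.9] [ 0.4527 -0.0095  0.024 ]
side wood 309 [236.4 205.6] [ 0.4445 -0.021   0.024 ]
```

View pics/f.png

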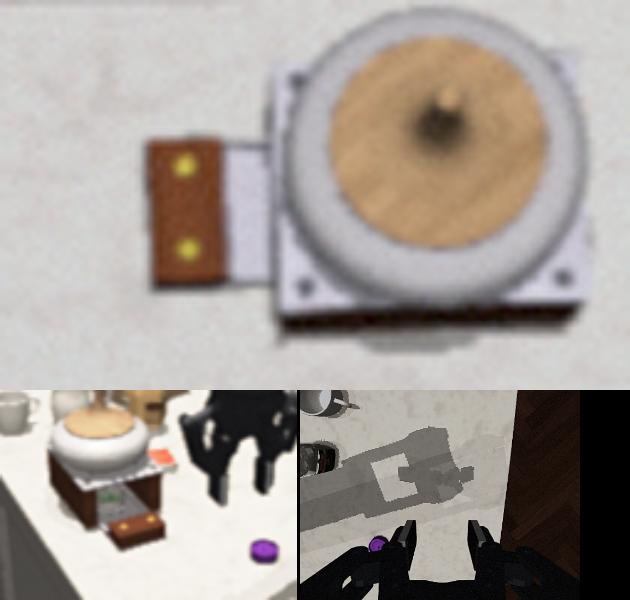

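The final views show the grip 60 mm out of the mouth (150–225, 140–285) and square to the warmer. The green light is visible seated inside at (110,495), and the pot and other things in view are unmoved. I'm handing it in.

```bash
python3 -c "
from station import *
print(finish_job())"
```

```text
the job is handed in; nothing more can be done
None
```

The candle tray is pushed home against the stop bar and the job is handed in at about 19 s. The push force rose to 15.8 N at the expected position. The green light is visibly seated; the yellow one was seated going in but is now hidden under the plate. The pot and everything else in the final views stayed put.

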